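# Seat a bearing bracket on the dowel of its nest

### The arm

A 7-joint arm with a two-finger parallel gripper is mounted at the origin on a cart in front of the work surface, level with it; the furniture and walls round the work are solid. World frame = base frame: x ahead of the robot, y to its left, z up, the work surface at z = 0. Lengths are in m, angles in degrees, forces in N, time in s.
With the tool pointing down it reaches from about 0.425 to 0.875 m from the base axis. Payload 4.7 kg.
Tool frame: the origin (TCP) lies at the very end of the fingers, on their centre line; the grasp point (between the pads) lies 19 mm behind it; z points along the fingers, x is the direction in which the jaws open and shut, and the axes are right-handed (so a half turn about z gives the same grasp; the last joint's range is limited). The gripper opens to 85 mm and grips with 20 to 120 N. Pads are 22 mm wide; open, the fingers measure 114 mm over their backs; the gripper's body (76 mm by 85 mm) begins 54 mm behind the grasp point. The pads swing forward as they close: fully open they stand 13 mm farther back than shut.
Start: joints at [64.12, 18.392, -4.016, 83.108, 1.295, 78.541, -3.26], TCP at [0.292, -0.581, 0.231] pointing down, gripper open.
Joint ranges: [-163.93, 163.93], [-17.29, 119.83], [-79.2, 71.16], [3.27, 140.29], [-89.18, 269.18], [5.43, 117.66], [-154.24, 154.24]. Speed limits (degrees/s): [147.25, 147.25, 180, 180, 180, 180, 180].

### API

Orientations are given as a 3x3 rotation matrix whose columns are the frame's x, y, z axes.
In Python, from plant import * gives the robot as it stands.
- The arm moves only by the tool play_rows, never from a script. Its argument "moves" is one flat list of numbers, 7 for each row, row after row: the closure, from 0 (fully open) to 1 (shut), then the shift along the tool's x, y, z scaled (see below), then the turn, a rotation vector about the tool's x, y, z scaled (see below). A call has 1 to 5 rows; each row shifts and turns the pose as measured when the row begins, along the tool's axes as they then stand; what a row does not reach is not made up. The controller multiplies each number of a shift by 200 mm and each number of a turn by 180 degrees. A row lasts 1/12 s, in which the tool goes at most 41.7 mm and 7.16 degrees, less where a joint would pass 70% of its speed; a pose out of reach is approached as far as the arm can. A call with a number of a shift or a turn outside -1 to 1 is refused whole. A call with a gripper value outside its range is refused whole. The fingers move at their own pace and stop on an object; "force" is the grip in N (left out, the last holds). Time passes only in rows, so rows that do not move let the fingers close. It gives the time, the measured TCP pose, the force and the opening at its end, in the units of the state.
- state(): the state, without advancing time (a new reading comes with each control period).
- read_camera(name): name is "side" or "top"; returns the picture (480x640x3 uint8, blue, green, red); there is no depth.
- camera_model(name): a dict with "fx", "fy", "cx", "cy" (pixels), "eye" and "orientation" of the camera in the world. Camera axes: x right, y down, z forward; pixel columns grow to the right and rows downward; lengths in m; the calibration is good to about 2 mm. A picture is of the moment at which its call begins. camera_model takes no time and is no camera call.
- finish_job(): hands the job in, once; it reports no verdict.
The state is a dict: "time_s": time; "joints": joint angles; "dq": joint speeds; "effort": joint torques, N m; "ee_pos": TCP position; "tool_rot": TCP orientation; "force": force on the tool from outside, world axes, zero at the start; "wrist_torque": the same for the moment, N m; "opening": finger opening in m.
Only numpy, scipy, OpenCV 4.12 (cv2) and the standard library are available. Lean on these libraries where they do the work, as an engineer would, in place of code of your own. Each camera call takes 0.05 s, during which the arm holds its last target. There are 200 camera calls.

### The job

Pick up the loose bearing bracket and lay it between the two guide rails of the steel nest, with its holed end at the same end as the nest's dowel; then nudge it gently along the rails until its hole drops over the dowel and the foot lies flat on the nest. Never force it, let go of it at the end, and leave the dish and the hex keys where they are.

Things in the scene. Friction and masses are not known exactly. Their poses are not given: they have to be found in the camera images.
- nest: Steel nest, fixed: base 160 x 104 x 12 mm, origin at the centre of its underside, x along its rails and roughly away from the robot, z up. Two rails 120 mm long (x -60 to +60 mm), inner faces at y = +-31 mm: 62 mm gap, straight to 11 mm above the base's top, then flared to a 72 mm mouth at 16 mm. Loads on it must stay under 25 N.
- nest_slot (a point): Middle of the dowel's slot on the base's top: 15 mm along x from the nest's origin, 12 mm up. The dowel (12 mm diameter, flat tip with its edge just broken, 5.8 mm tall) is locked anywhere within 18 mm either way along x of this point, at y = 0, a new place each time: it is not measured, find it by feel or sight.
- bracket_web (a point): Loose aluminium bracket, 0.17 to 0.29 kg. Point: middle of its upright web (grip here), 28 mm above its underside; web 12 mm thick (x), 40 wide (y), top at 48 mm. x points to the holed end, roughly away from the robot. Foot 110 x 60 x 8 mm: x -23 to +87 mm from here. Seated: 40 mm over the nest's origin; on the dowel's tip the foot rests tilted 2 to 5 degrees, holed end up.
- bracket_hole (a point): Centre of the bracket's round through hole, at the underside of the foot: 15.5 mm diameter, 44 mm along the bracket's x from the middle of the web and 28 mm lower. Seated it is at the height of the base's top, 12 mm, around the dowel.
- parts_dish: Bystander: round steel dish, 110 mm diameter, 24 mm high, right of the nest. Origin: centre of its underside.
- hex_keys: Bystander: set of hex keys in a holder, 88 x 48 x 9 mm, lying to the right near the lever post. Origin: centre of its underside.
- lever_post (a point): Obstacle that never moves: middle of the head of the lever post, right of the bracket: a 36 mm round post on a 100 mm square foot; the head reaches 75 mm either way along x, 30 mm along y and up to 315 mm above the table; its raised lever leans to the right, up to 400 mm. The jig's frame, 231 mm tall, has its right side at y = -0.22 m.

How it is judged (in metres and radians):
At the end, for the whole second after the job is handed in: The bracket lies flat between the rails (web and hole under 1.2 mm above seated height, tilt under 0.03 rad, in line within 0.06 rad), hole over the dowel: at nest x -6 to 36 mm and within 3 mm of y = 0; holed end at the dowel's end (z of bracket_web in the frame of nest between 0.037 and 0.0412 m and z of bracket_hole in the frame of nest below 0.0132 m and x of bracket_hole in the frame of nest between -0.006 and 0.036 m and x of bracket_web in the frame of nest below 0 m and y of bracket_hole in the frame of nest between -0.003 and 0.003 m and angle between the x axis of bracket_web and the x axis of nest, either way round below 0.06 rad and angle between bracket_web's own z axis and vertical below 0.03 rad); the robot touches nothing.
It fails at once if the nest is loaded with more than 25 N (contact force between nest and anything else above 25 N).
It fails at once if the dish or the hex keys are shifted by more than 2 cm (distance of any of parts_dish, hex_keys from where it was at the start of the episode above 0.02 m).
It also fails if it takes over 45 s, if anything falls off the work surface, if the arm or the gripper's body presses on something with over 40 N, if the wrist force passes 120 N, or if a joint passes its speed limit or range.

## Working session

There is one attempt and no reset: what is moved stays moved. The work goes in short steps, Python scripts to look and compute and a tool call to move; the robot and the scene stay as the last step left them, time stands still between calls to the robot, and variables do not carry over. Pictures are saved under pics/ and viewed, about 8 in all and at most 12, crops included, and the job is handed in when it is done.

Besides the shell and the picture viewer there is one more tool, called after ">>>" as a command line: name --argument value ..., lists and objects as JSON in quotes. play_rows: Moves the arm, as the interface text tells. Shifts and turns lie within -1 to 1; 1 stands for 200 mm of shift or 180 degrees of turn. Its arguments: {"type":"object","properties":{"moves":{"type":"array"},"force":{"type":"number"}},"required":["moves"]}

```bash
mkdir -p pics; ls
python3 - <<'E'
from plant import *
import cv2
s=state();print({k:s[k] for k in("time_s","ee_pos","tool_rot","force","opening")})
for n in("side","top"):
    cv2.imwrite(f"pics/{n}0.png",read_camera(n));print(n,camera_model(n))
E
```

```text
pics
{'time_s': 0.0, 'ee_pos': array([ 0.29164485, -0.58029252,  0.23021899]), 'tool_rot': array([[ 4.49177399e-01, -8.93442065e-01, -9.70149337e-04],
       [-8.93440550e-01, -4.49178429e-01,  1.65003539e-03],
       [-1.90998118e-03,  1.25612154e-04, -9.99998168e-01]]), 'force': array([-0.43555941, -0.14850881,  1.11522548]), 'opening': 0.08539143443592048}
side {'fx': 435.66442713867696, 'fy': 435.66442713867696, 'cx': 317.46640122263, 'cy': 237.51243206618733, 'eye': array([ 0.20882227, -1.15999035,  0.56840929]), 'orientation': array([[ 0.92015257, -0.18792933,  0.34351392],
       [-0.3909186 , -0.39070992,  0.83338371],
       [-0.02240294, -0.90112615, -0.4329778 ]])}
top {'fx': 474.2434443648521, 'fy': 474.2434443648521, 'cx': 320.840361810948, 'cy': 241.1617870330196, 'eye': array([ 0.42781271, -0.42330901,  1.05329632]), 'orientation': array([[ 0.02760015, -0.99693895,  0.07315033],
       [-0.99936257, -0.02917668, -0.0205714 ],
       [ 0.02264272, -0.07253592, -0.99710874]])}
```

View pics/top0.png

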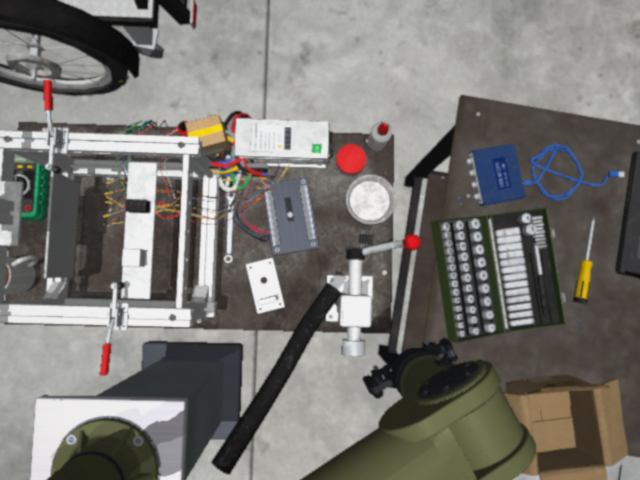

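View pics/side0.png

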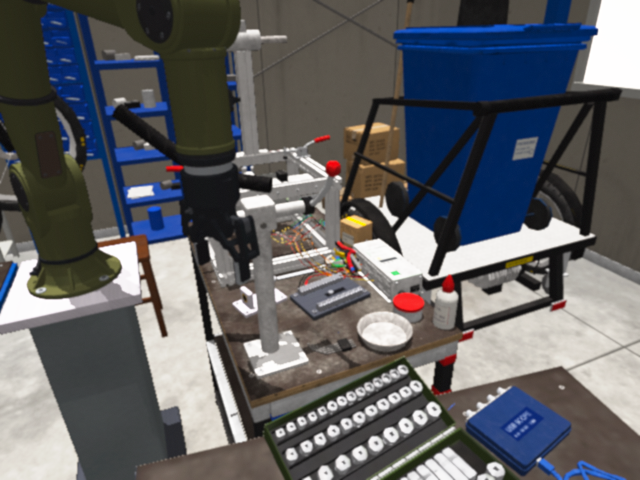

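The top view shows the bracket (white, around px 265,286), the nest (grey, 292,215), the dish (370,199) and the lever post (355,300). I'll zoom in on the bracket and nest in both views.

Run:
```python
import cv2,numpy as np
t=cv2.imread("pics/top0.png")[165:325,230:350];s=cv2.imread("pics/side0.png")[260:330,220:380]
a=cv2.resize(t,None,fx=3.75,fy=3.75,interpolation=cv2.INTER_CUBIC)
cv2.imwrite("pics/c1.png",a)
cv2.imwrite("pics/c2.png",cv2.resize(s,None,fx=5,fy=5,interpolation=cv2.INTER_CUBIC))
```

```text
(no output)
```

View pics/c1.png

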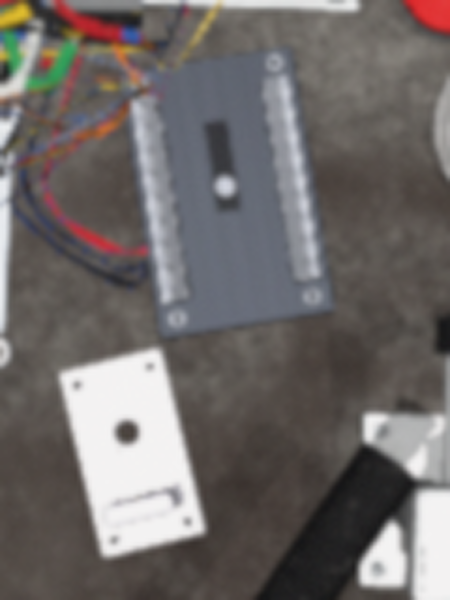

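View pics/c2.png

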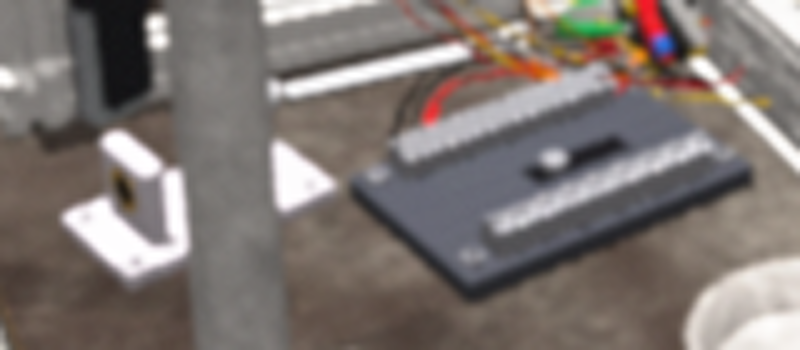

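The top crop shows the bracket's hole at crop px (126,432), its web at the near end, and the dowel at (225,187) in the near part of the slot. The side crop confirms both orientations: the holed end points away from the robot, and the dowel stands up at (552,160).

```bash
cat > h.py <<'E'
from plant import *
import cv2,numpy as np
def ray(n,uv,z):
    m=camera_model(n);R=np.array(m["orientation"]);e=np.array(m["eye"])
    uv=np.atleast_2d(uv);d=np.c_[(uv[:,0]-m["cx"])/m["fx"],(uv[:,1]-m["cy"])/m["fy"],np.ones(len(uv))]@R.T
    return e+d*((z-e[2])/d[:,2])[:,None]
def proj(n,p):
    m=camera_model(n);q=(np.atleast_2d(p)-m["eye"])@np.array(m["orientation"])
    return np.c_[q[:,0]/q[:,2]*m["fx"]+m["cx"],q[:,1]/q[:,2]*m["fy"]+m["cy"]]
def blob(mask,seed):
    cs,_=cv2.findContours(mask,cv2.RETR_EXTERNAL,cv2.CHAIN_APPROX_NONE)
    return max((c for c in cs if cv2.pointPolygonTest(c,seed,False)>=0),key=cv2.contourArea)
def rect(c,n,z):
    P=ray(n,c[:,0,:].astype(float),z)[:,:2]
    return cv2.minAreaRect((P*1000).astype(np.float32)),cv2.boxPoints(cv2.minAreaRect((P*1000).astype(np.float32)))
E
python3 - <<'E'
from h import *
im=cv2.imread("pics/top0.png");hsv=cv2.cvtColor(im,cv2.COLOR_BGR2HSV)
g=cv2.cvtColor(im,cv2.COLOR_BGR2GRAY)
m=((g>190)*255).astype(np.uint8);c=blob(m,(258,272));r,b=rect(c,"top",.008);print("foot",r,b.round(1).tolist())
def darkc(x,y,inv,z,w=5):
    p=g[y-w:y+w+1,x-w:x+w+1].astype(float);p=(p.max()-p if inv else p-p.min());p=np.clip(p-.4*p.max(),0,None)
    v,u=np.mgrid[y-w:y+w+1,x-w:x+w+1];uv=((u*p).sum()/p.sum(),(v*p).sum()/p.sum());return uv,ray("top",[uv],z)[0]
print("hole",darkc(263,280,1,.004)); print("dowel",darkc(290,215,0,.0178,3))
m=((hsv[...,0]>100)&(hsv[...,0]<130)&(hsv[...,1]>35)&(hsv[...,2]<150)).astype(np.uint8)*255
mm=np.zeros_like(m);mm[172:258,260:322]=m[172:258,260:322]
mm=cv2.morphologyEx(mm,cv2.MORPH_CLOSE,np.ones((9,9)));mm=cv2.morphologyEx(mm,cv2.MORPH_OPEN,np.ones((5,5)))
c=blob(mm,(292,225));r,b=rect(c,"top",.012);print("nest",r,b.round(1).tolist())
# 4 mounting screws crop px
for n,p,z in (("screws nest",[(275,62),(178,318),(313,297)],.012),("slot",[(216,124),(230,209)],.012),
 ("rail ends inner/outer top",[(137,90),(158,88),(167,303),(186,300),(265,78),(287,74),(297,280),(318,277)],.028),("webtop",[(107,515),(183,492)],.048),("foot holes",[(77,385),(150,367),(188,522),(113,541)],.008)):
    uv=(np.array(p)+.5)/3.75+[229.5,164.5];print(n,(ray("top",uv,z)[:,:2]*1000).round(1).tolist())
print("post",ray("top",[(355,310)],.315),"dish",ray("top",[(370,199)],.02))
E
```

```text
foot ((404.44927978515625, -324.53314208984375), (109.8401107788086, 60.2148323059082), 15.528125762939453) [[343.5, -310.20001220703125], [359.6000061035156, -368.20001220703125], [465.3999938964844, -338.79998779296875], [449.29998779296875, -280.79998779296875]]
hole ((np.float64(263.4348816029144), np.float64(279.77204007285974)), array([ 0.41596532, -0.32104293,  0.004     ]))
dowel ((np.float64(289.6063527180784), np.float64(214.17067003792667)), array([ 0.56116844, -0.37446605,  0.0178    ]))
nest ((566.998779296875, -372.1669006347656), (171.71566772460938, 62.633846282958984), 11.12833023071289) [[476.70001220703125, -358.0], [488.79998779296875, -419.5], [657.2999877929688, -386.29998779296875], [645.2000122070312, -324.8999938964844]]
screws nest [[636.6, -401.4], [483.2, -349.3], [497.8, -427.9]]
slot [[598.4, -367.8], [548.3, -377.6]]
rail ends inner/outer top [[614.3, -322.1], [615.9, -334.3], [490.8, -343.8], [492.9, -354.7], [623.7, -396.2], [626.5, -409.0], [506.3, -418.3], [508.4, -430.4]]
webtop [[369.7, -316.0], [383.7, -358.0]]
foot holes [[442.5, -291.4], [454.2, -333.6], [364.6, -358.9], [352.5, -315.8]]
post [[ 0.37675534 -0.49434229  0.315     ]] dish [[ 0.59994892 -0.55041284  0.02      ]]
```

Run:
```python
from h import *
im=cv2.imread("pics/top0.png");g=cv2.cvtColor(im,cv2.COLOR_BGR2GRAY)
def tri(a,b):
    A=ray("top",[a],0.)[0];B=ray("side",[b],0.)[0];ea=np.array(camera_model("top")["eye"]);eb=np.array(camera_model("side")["eye"])
    da=A-ea;db=B-eb;st=np.linalg.lstsq(np.c_[da,-db],eb-ea,rcond=None)[0];p=ea+st[0]*da;q=eb+st[1]*db;return (p+q)/2,np.linalg.norm(p-q)
print("ball",tri((412,242),(333,168)));print("tube",tri((222,466),(118,108)))
print("tube far z cands",[ray("top",[(335,290)],z)[0].round(3).tolist() for z in(.1,.2,.3,.4)])
for n,(x0,x1) in {"L":(262,283),"R":(299,318)}.items():
    m=np.zeros_like(g);s=g[180:252,x0:x1];m[180:252,x0:x1]=(s>118)*255
    m=cv2.morphologyEx(m,cv2.MORPH_CLOSE,np.ones((5,3)));cs,_=cv2.findContours(m,0,1);c=max(cs,key=cv2.contourArea)
    P=ray("top",c[:,0].astype(float),.026)[:,:2]*1000;print(n,cv2.minAreaRect(P.astype(np.float32)))
# right base edge & near base edge: gradient line fits
def edge(pts):
    vx,vy,x,y=cv2.fitLine(np.float32(pts),cv2.DIST_HUBER,0,.01,.01).ravel();return np.degrees(np.arctan2(vy,vx)),x,y
hs=cv2.cvtColor(im,cv2.COLOR_BGR2LAB).astype(int);b=hs[...,2]
pts=[]
for y in range(185,243):
    xe=307+(y-185)*10/58.;lo=int(xe)-6;r=cv2.GaussianBlur(b.astype(np.float32),(3,3),0)[y,lo:lo+16];d=np.clip(np.diff(r),0,None);pts.append((lo+.5+(d*np.arange(15)).sum()/max(d.sum(),1e-6),y))
print("right edge",edge(ray("top",pts,.012)[:,:2]*1000))
```

```text
ball (array([ 0.48067327, -0.56900869,  0.37403814]), np.float64(0.000846398175824992))
tube (array([ 0.19286172, -0.32261466,  0.45339873]), np.float64(0.0006331265865760763))
tube far z cands [[0.401, -0.474, 0.1], [0.403, -0.469, 0.2], [0.406, -0.463, 0.3], [0.409, -0.458, 0.4]]
L ((556.73828125, -335.5093994140625), (159.50230407714844, 18.21982192993164), 10.846473693847656)
R ((564.2166137695312, -413.6504211425781), (147.5734405517578, 17.21522331237793), 11.06232738494873)
right edge (np.float32(11.097546), np.float32(582.8478), np.float32(-424.1089))
```

Run:
```python
from h import *
for z in(.26,.3,.34,.38,.42): print(z,proj("side",ray("top",[(335,290)],z)).round(),proj("side",ray("top",[(300,345)],z)).round(),proj("top",[(.374,-.333,z)]).round())
im=read_camera("side")[80:230,90:350];cv2.imwrite("pics/c3.png",cv2.resize(im,None,fx=3,fy=3,interpolation=cv2.INTER_CUBIC))
```

```text
0.26 [[271. 221.]] [[213. 218.]] [[255. 307.]]
0.3 [[269. 199.]] [[214. 197.]] [[252. 308.]]
0.34 [[268. 177.]] [[214. 176.]] [[248. 310.]]
0.38 [[266. 154.]] [[215. 153.]] [[245. 312.]]
0.42 [[265. 129.]] [[215. 129.]] [[240. 315.]]
```

View pics/c3.png

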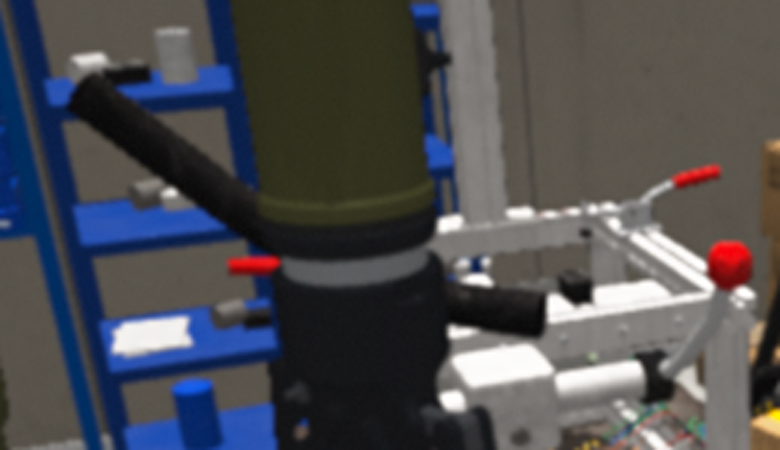

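The side crop shows a black hose behind the wrist, running from about (0.19,-0.32,0.45) down to about (0.41,-0.46,0.33). It crosses the direct route to the bracket, so I'll go over it.

>>> play_rows --moves '[0,0,0,-0.2,0,0,-0.039,0,0,0,-0.2,0,0,-0.039,0,0,0,-0.2,0,0,-0.039,0,0,0,-0.2,0,0,-0.039,0,0,0,-0.2,0,0,-0.039]'

```text
time_s: 0.57
ee_pos: [0.2895, -0.5765, 0.4212]
tool_rot: [[0.888, -0.46, -0.015], [-0.46, -0.888, 0.028], [-0.026, -0.018, -0.999]]
force: [1.5, -1.7, 0.8]
opening: 0.0852
```

>>> play_rows --moves '[0,0,0,-0.2,0,0,-0.039,0,0,0,-0.2,0,0,-0.039,0,0,0,-0.2,0,0,-0.039,0,0,0,0,0,0,-0.039,0,0,0,0,0,0,-0.039]'

```text
time_s: 0.98
ee_pos: [0.2893, -0.5801, 0.5353]
tool_rot: [[0.996, 0.084, -0.006], [0.084, -0.996, 0.017], [-0.005, -0.017, -1.0]]
force: [-0.2, -0.2, -1.4]
opening: 0.0855
```

>>> play_rows --moves '[0,0.08,-0.18,0,0,0,0,0,0.08,-0.18,0,0,0,0,0,0.08,-0.18,0,0,0,0,0,0.08,-0.18,0,0,0,0,0,0.08,-0.18,0,0,0,0]'

```text
time_s: 1.4
ee_pos: [0.3516, -0.3989, 0.5284]
tool_rot: [[0.997, 0.071, -0.017], [0.072, -0.997, 0.022], [-0.016, -0.023, -1.0]]
force: [1.0, -0.4, 0.3]
opening: 0.0855
```

>>> play_rows --moves '[0,0.07,-0.17,0,0,0,-0.032,0,0.065,-0.16,0,0,0,-0.032,0,0,0,0,0,0,0,0,0,0,0.2,0,0,0,0,0,0,0.2,0,0,0]'

```text
time_s: 1.82
ee_pos: [0.3772, -0.3143, 0.4573]
tool_rot: [[0.955, 0.298, -0.002], [0.298, -0.954, 0.012], [0.002, -0.012, -1.0]]
force: [0.9, -0.4, -0.4]
opening: 0.0852
```

```bash
cat >> h.py <<'E'
def togo(p,yaw):
    from scipy.spatial.transform import Rotation as Ro
    s=state();R=s["tool_rot"];a=np.radians(yaw)
    T=np.array([[np.cos(a),np.sin(a),0],[np.sin(a),-np.cos(a),0],[0,0,-1]])
    print("t",s["time_s"],"pos",s["ee_pos"].round(4),"F",s["force"].round(1),"M",s["wrist_torque"].round(2),"open",round(s["opening"],4),"q",s["joints"].round(0))
    print("shift",(R.T@(np.array(p)-s["ee_pos"])/.2).round(4),"turn",(Ro.from_matrix(R.T@T).as_rotvec()/np.pi).round(4))
E
python3 -c "
from h import *
togo([.3736,-.333,.20],15.5)
cv2.imwrite('pics/s4.png',read_camera('side'))"
```

```text
t 1.8167 pos [ 0.3772 -0.3143  0.4573] F [ 0.9 -0.4 -0.4] M [-0.05 -0.05  0.05] open 0.0852 q [ 48.  -1. -10.  80.  -1. 102.  54.]
shift [-0.0475  0.0995  1.2853] turn [-0.0038 -0.0006  0.0102]
```

View pics/s4.png

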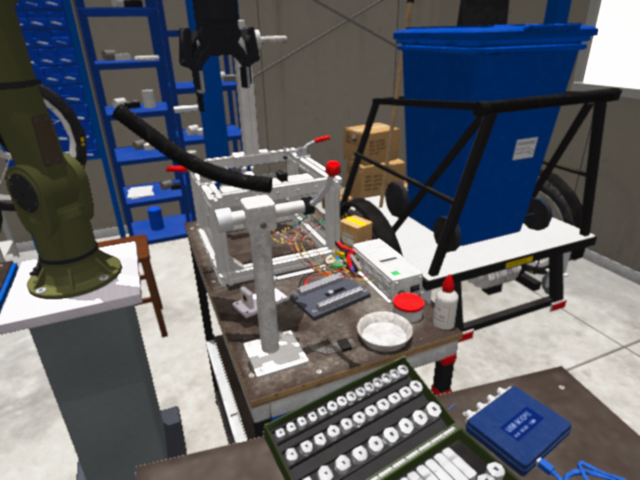

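The side view shows the gripper at px (220,45), above and beyond the hose (118,108 to 270,184). The way down to the bracket at (258,298) is clear.

>>> play_rows --moves '[0,-0.02,0.04,0.2,-0.004,0,0.01,0,-0.02,0.04,0.2,0,0,0,0,-0.01,0.02,0.2,0,0,0,0,0,0,0.2,0,0,0,0,0,0,0.2,0,0,0]'

```text
time_s: 2.28
ee_pos: [0.3683, -0.3338, 0.256]
tool_rot: [[0.965, 0.263, -0.006], [0.263, -0.965, 0.004], [-0.005, -0.005, -1.0]]
force: [0.5, -0.9, 0.2]
opening: 0.0857
```

```bash
python3 -c "
from h import *
togo([.3736,-.333,.08],15.5)"
```

```text
t 2.2833 pos [ 0.3683 -0.3338  0.256 ] F [ 0.5 -0.9  0.2] M [-0.03 -0.02 -0.02] open 0.0857 q [ 49.  -0. -10. 102.   0.  79.  54.]
shift [0.031  0.0078 0.88  ] turn [-0.0017  0.0016 -0.0014]
```

>>> play_rows --moves '[0,0.015,0.004,0.2,0,0,0,0,0.01,0.004,0.2,0,0,0,0,0.005,0,0.2,0,0,0,0,0,0,0.2,0,0,0,0,0,0,0,0,0,0]'

```text
time_s: 2.7
ee_pos: [0.3699, -0.3345, 0.0865]
tool_rot: [[0.966, 0.256, -0.014], [0.257, -0.966, 0.009], [-0.011, -0.012, -1.0]]
force: [-0.8, 1.1, -1.0]
opening: 0.0854
```

```bash
python3 -c "
from h import *
togo([.3736,-.333,.015],15.5)"
```

```text
t 2.7 pos [ 0.3699 -0.3345  0.0865] F [-0.8  1.1 -1. ] M [ 0.06  0.1  -0.02] open 0.0854 q [ 49.   8. -10. 113.   2.  60.  52.]
shift [0.0235 0.0018 0.3575] turn [-0.0039  0.0034 -0.0035]
```

>>> play_rows --moves '[0,0.012,0,0.15,-0.004,0.003,-0.003,0,0.01,0,0.12,0,0,0,0,0.005,0,0.05,0,0,0,0,0,0,0.0,0,0,0,0,0,0,0,0,0,0]'

```text
time_s: 3.12
ee_pos: [0.3797, -0.3396, 0.0287]
tool_rot: [[0.965, 0.262, 0.003], [0.262, -0.965, -0.005], [0.002, 0.006, -1.0]]
force: [0.8, -0.8, 0.1]
opening: 0.0855
```

```bash
python3 -c "
from h import *
togo([.3736,-.333,.015],15.5)"
```

```text
t 3.1167 pos [ 0.3797 -0.3396  0.0287] F [ 0.8 -0.8  0.1] M [ 0.   -0.02  0.  ] open 0.0855 q [ 48.  13. -10. 115.   3.  52.  51.]
shift [-0.0209 -0.0402  0.0683] turn [ 0.0019 -0.0005 -0.0017]
```

>>> play_rows --moves '[0,-0.021,-0.04,0.04,0.002,0,-0.002,0,0,0,0.02,0,0,0,0,0,0,0.01,0,0,0,0,0,0,0.0,0,0,0,0,0,0,0,0,0,0]'

```text
time_s: 3.53
ee_pos: [0.3769, -0.3366, 0.0208]
tool_rot: [[0.964, 0.268, 0.009], [0.268, -0.964, -0.006], [0.007, 0.009, -1.0]]
force: [1.1, 0.1, -0.4]
opening: 0.085
```

```bash
python3 -c "
from h import *
togo([.3736,-.333,.015],15.5)"
```

```text
t 3.5333 pos [ 0.3769 -0.3366  0.0208] F [ 1.1  0.1 -0.4] M [-0.01  0.05  0.05] open 0.085 q [ 48.  13. -10. 116.   3.  50.  52.]
shift [-0.0115 -0.0222  0.0285] turn [ 0.0027 -0.0023  0.0001]
```

>>> play_rows --moves '[0,-0.015,-0.025,0.025,0.003,-0.002,0,0,-0.006,-0.01,0.01,0.001,-0.001,0,0.5,0,0,0,0,0,0,1,0,0,0,0,0,0,1,0,0,0,0,0,0]' --force 40

```text
time_s: 3.95
ee_pos: [0.3707, -0.3307, 0.0138]
tool_rot: [[0.964, 0.268, -0.004], [0.268, -0.964, 0.003], [-0.003, -0.004, -1.0]]
force: [0.6, 0.2, 0.9]
opening: 0.0513
```

>>> play_rows --moves '[1,0,0,0,0,0,0,1,0,0,0,0,0,0,1,0,0,0,0,0,0]'

```text
time_s: 4.2
ee_pos: [0.371, -0.3307, 0.0138]
tool_rot: [[0.963, 0.268, -0.003], [0.268, -0.963, 0.003], [-0.002, -0.004, -1.0]]
force: [-1.2, 0.2, 1.2]
opening: 0.0119
```

```bash
python3 -c "
from h import *
togo([.3736,-.333,.015],15.5)"
```

```text
t 4.2 pos [ 0.371  -0.3307  0.0138] F [-1.2  0.2  1.2] M [-0.05  0.2   0.03] open 0.0119 q [ 48.  14. -10. 117.   3.  50.  52.]
shift [ 0.0092  0.0144 -0.0059] turn [-0.0013  0.0007  0.0002]
```

>>> play_rows --moves '[1,0,0,-0.1,0,0,0,1,0,0,-0.15,0,0,0,1,0,0,-0.15,0,0,0.012,1,0,0,-0.05,0,0,0.013,1,0,0,0,0,0,0]'

```text
time_s: 4.62
ee_pos: [0.3687, -0.3287, 0.104]
tool_rot: [[0.982, 0.189, -0.01], [0.189, -0.982, 0.01], [-0.008, -0.011, -1.0]]
force: [-0.0, -0.8, -2.2]
opening: 0.0116
```

```bash
python3 -c "
from h import *
togo([.5126,-.3815,.09],10.9)"
```

```text
t 4.6167 pos [ 0.3687 -0.3287  0.104 ] F [-0.  -0.8 -2.2] M [-0.05 -0.    0.02] open 0.0116 q [ 48.   7. -10. 113.   1.  62.  49.]
shift [0.6573 0.3958 0.0602] turn [-0.0036  0.0025 -0.0001]
```

>>> play_rows --moves '[1,0.15,0.09,0,-0.002,0.001,0,1,0.17,0.1,0,-0.001,0.001,0,1,0.17,0.1,0,0,0,0,1,0.15,0.09,0,0,0,0,1,0.03,0.02,0,0,0,0]'

```text
time_s: 5.03
ee_pos: [0.5139, -0.3825, 0.0965]
tool_rot: [[0.982, 0.189, -0.01], [0.189, -0.982, 0.004], [-0.009, -0.006, -1.0]]
force: [0.0, -0.2, -1.6]
opening: 0.0112
```

```bash
python3 -c "
from h import *
togo([.5126,-.3815,.09],10.9)"
```

```text
t 5.0333 pos [ 0.5139 -0.3825  0.0965] F [ 0.  -0.2 -1.6] M [0.03 0.01 0.05] open 0.0112 q [ 43.  23. -11.  93.   5.  65.  42.]
shift [-0.0052 -0.0059  0.0326] turn [-0.0019  0.0027 -0.    ]
```

Nearly there. I'll settle, come down to about z 0.07 and look.

>>> play_rows --moves '[1,-0.005,-0.006,0.06,-0.002,0.003,0,1,0,0,0.04,0,0,0,1,0,0,0.02,0,0,0,1,0,0,0,0,0,0,1,0,0,0,0,0,0]'

```text
time_s: 5.45
ee_pos: [0.5117, -0.379, 0.0636]
tool_rot: [[0.981, 0.195, -0.007], [0.195, -0.981, 0.007], [-0.006, -0.008, -1.0]]
force: [-0.1, -0.0, -2.5]
opening: 0.0116
```

```bash
python3 -c "
from h import *
togo([.5126,-.3815,.065],10.9)
t=read_camera('top');s=read_camera('side');cv2.imwrite('pics/t5.png',t);cv2.imwrite('pics/s5.png',s)
a=cv2.resize(t[170:270,235:345],(660,600),interpolation=cv2.INTER_CUBIC)
cv2.imwrite('pics/c5.png',a)
p=state()['ee_pos']; print(proj('top',[p]),proj('side',[p]))
"
```

```text
t 5.45 pos [ 0.5117 -0.379   0.0636] F [-0.1 -0.  -2.5] M [-0.01  0.02  0.04] open 0.0116 q [ 43.  25. -11.  95.   5.  61.  42.]
shift [ 0.002   0.0133 -0.0072] turn [-0.0026  0.0018  0.0019]
[[290.18440798 234.757581  ]] [[310.74408831 278.8415164 ]]
```

View pics/c5.png

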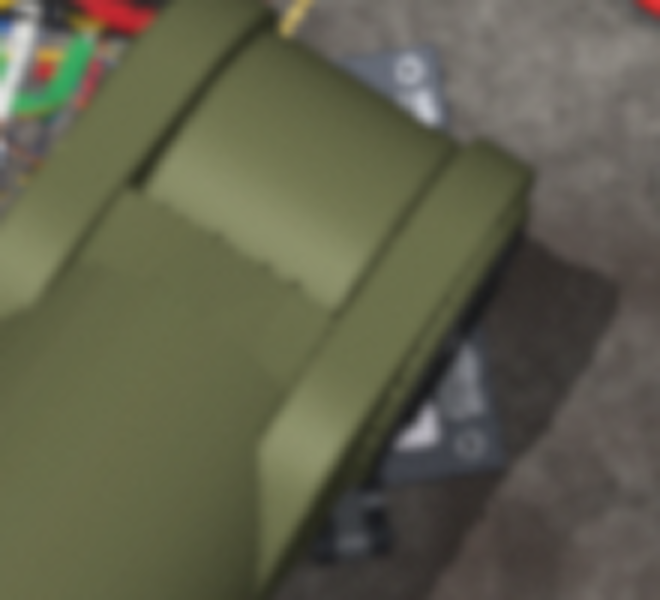

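The top view is hidden by the forearm; only the bracket's near right corner shows, at crop (417,435). I'll use the side view.

```bash
python3 -c "
from h import *
s=cv2.imread('pics/s5.png');cv2.imwrite('pics/c6.png',cv2.resize(s[225:325,270:400],None,fx=6,fy=6,interpolation=cv2.INTER_CUBIC))
"
```

```text
(no output)
```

View pics/c6.png

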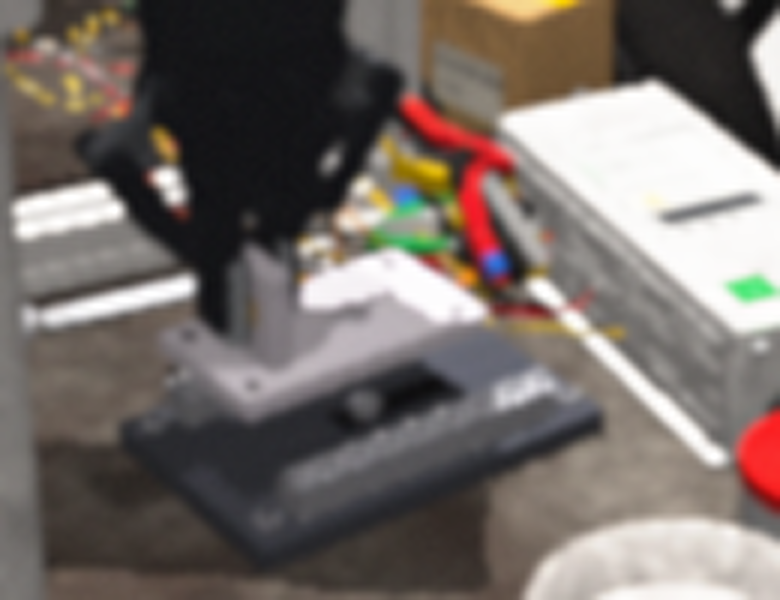

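The side crop shows the bracket level above the nest, with the dowel at crop (363,402). The foot's near-right corner is at about (250,403) and its far-right corner at about (487,310). I'll compare these with the predictions.

```bash
python3 - <<'E'
from h import *
a=np.radians(11.24);u=np.array([np.cos(a),np.sin(a),0]);n=np.array([-u[1],u[0],0])
tcp=np.array([.5117,-.379,.0636]);web=tcp-.0029*n;web[2]=.0498+.028
c=lambda uv:((uv-[269.5,224.5])*6-.5).round(0).tolist()
bot=np.array([0,0,-.028]);
for nm,x,y in(("nearR",-.023,-.03),("farR",.087,-.03),("nearL",-.023,.03),("farL",.087,.03)):
    print(nm,"top",c(proj("side",web+bot+[0,0,.008]+x*u+y*n)),"bot",c(proj("side",web+bot+x*u+y*n)))
print("screws",c(proj("side",[[.6366,-.4014,.012],[.4832,-.3493,.012],[.4978,-.4279,.012]])))
b=np.radians(10.9);U=np.array([np.cos(b),np.sin(b)]);N=np.array([-U[1],U[0]])
for o,h in((-.02,0),):
  d=ray("side",[((363+.5)/6+269.5,(400+.5)/6+224.5)],.0165)[0];print("dowel side",d,"u,n",d[:2]@U,d[:2]@N)
C=np.array([.5598,-.3752]);print("nest corners",[c(proj("side",np.r_[C+x*U+y*N,.012])) for x,y in((-.08,-.052),(.08,-.052),(-.08,.052))])
E
python3 - <<'E'
import cv2,numpy as np
s=cv2.imread("pics/s5.png")[285:300,322:342];print(cv2.cvtColor(s,6))
E
```

```text
nearR top [[244.0, 399.0]] bot [[244.0, 418.0]]
farR top [[485.0, 306.0]] bot [[485.0, 324.0]]
nearL top [[156.0, 329.0]] bot [[157.0, 347.0]]
farL top [[392.0, 244.0]] bot [[392.0, 261.0]]
screws [[568.0, 397.0], [153.0, 422.0], [266.0, 521.0]]
dowel side [ 0.56034627 -0.37598889  0.0165    ] u,n 0.4791391210829064 -0.47516448970437847
nest corners [[[263.0, 545.0]], [[606.0, 402.0]], [[115.0, 416.0]]]
[[185 185 183 181 176 169 160 153 145 133 125 118 113 105  93  83  75  69
   75  93]
 [184 178 171 164 154 143 135 131 125 116 108  97  85  72  62  55  49  45
   52  68]
 [169 156 146 138 133 124 116 111 106  89  78  67  56  49  45  43  40  38
   36  40]
 [145 135 127 122 115 104  93  84  73  60  52  47  42  41  39  35  31  29
   23  21]
 [124 118 112 104  90  74  65  63  60  55  48  41  37  33  29  26  20  19
   15  13]
 [104  93  84  74  60  55  66  80  80  74  62  43  29  22  19  16  14  15
   17  19]
 [ 73  61  53  49  46  56  80  98  97  90  77  52  28  16  15  16  17  21
   25  30]
 [ 48  45  43  41  40  52  74  91  94  91  78  53  27  17  19  23  28  32
   38  47]
 [ 43  42  38  33  31  36  54  75  83  82  69  44  27  26  30  38  44  48
   58  77]
 [ 41  41  35  28  22  21  36  54  65  65  55  38  33  36  49  69  84  84
   91 107]
 [ 43  42  39  33  25  21  24  35  41  46  46  45  49  59  75 102 124 117
  114 122]
 [ 43  42  42  41  35  28  28  34  39  48  68  83  83  91 105 117 124 119
  117 123]
 [ 44  43  43  41  41  40  44  50  58  76 103 122 115 113 121 119 119 118
  117 118]
 [ 43  42  42  43  48  62  75  81  90 104 118 124 119 117 122 120 115 113
  109 102]
 [ 43  46  50  59  74  95 109 109 113 121 120 118 119 118 117 109 100  98
   92  89]]
```

>>> play_rows --moves '[1,0.002,0.015,0.05,-0.0025,0.002,0.001,1,0,0.008,0.03,0,0,0,1,0,0.003,0.02,0,0,0,1,0,0,0,0,0,0,1,0,0,0,0,0,0]'

```text
time_s: 5.97
ee_pos: [0.5138, -0.3861, 0.047]
tool_rot: [[0.982, 0.19, 0.005], [0.191, -0.982, -0.004], [0.004, 0.005, -1.0]]
force: [0.0, -0.4, -1.8]
opening: 0.0116
```

```bash
python3 -c "
from h import *
togo([.5126,-.3815,.044],11.0)"
```

```text
t 5.9667 pos [ 0.5138 -0.3861  0.047 ] F [ 0.  -0.4 -1.8] M [-0.01  0.04  0.01] open 0.0116 q [ 43.  26. -11.  95.   5.  59.  42.]
shift [-0.0015 -0.0236  0.0147] turn [ 0.0015 -0.0014 -0.0001]
```

>>> play_rows --moves '[1,-0.001,-0.014,0.004,0.0008,-0.0007,0,1,0,-0.004,0,0,0,0,1,0,0,0,0,0,0,1,0,0,0,0,0,0]'

```text
time_s: 6.3
ee_pos: [0.5134, -0.3824, 0.0475]
tool_rot: [[0.982, 0.191, 0.003], [0.191, -0.982, -0.002], [0.003, 0.003, -1.0]]
force: [0.4, 1.1, -1.4]
opening: 0.011
```

```bash
python3 -c "
from h import *
togo([.5126,-.3815,.044],11.0)"
```

```text
t 6.3 pos [ 0.5134 -0.3824  0.0475] F [ 0.4  1.1 -1.4] M [ 0.04  0.07 -0.02] open 0.011 q [ 43.  26. -11.  96.   5.  59.  41.]
shift [-0.0033 -0.0054  0.0176] turn [ 0.0009 -0.001  -0.0001]
```

>>> play_rows --moves '[1,-0.002,-0.005,0.02,0.0005,-0.0005,0,1,0,0,0.015,0,0,0,1,0,0,0.01,0,0,0,1,0,0,0,0,0,0]'

```text
time_s: 6.63
ee_pos: [0.5133, -0.3814, 0.0381]
tool_rot: [[0.982, 0.191, 0.002], [0.191, -0.982, -0.001], [0.002, 0.002, -1.0]]
force: [-1.4, -0.2, -2.9]
opening: 0.0114
```

```bash
python3 -c "
from h import *
togo([.5126,-.3815,.0316],11.0)"
```

```text
t 6.6333 pos [ 0.5133 -0.3814  0.0381] F [-1.4 -0.2 -2.9] M [-0.03  0.04  0.01] open 0.0114 q [ 43.  26. -11.  96.   6.  58.  41.]
shift [-0.0034 -0.0001  0.0326] turn [ 0.0005 -0.0006  0.0001]
```

>>> play_rows --moves '[1,-0.002,0,0.012,0.0003,-0.0003,0,1,0,0,0.008,0,0,0,1,0,0,0,0,0,0]'

```text
time_s: 6.88
ee_pos: [0.5127, -0.3813, 0.0333]
tool_rot: [[0.982, 0.191, 0.001], [0.191, -0.982, -0.0], [0.001, 0.0, -1.0]]
force: [-0.2, -0.4, -2.6]
opening: 0.011
```

>>> play_rows --moves '[1,0,0,0.008,0,0,0,1,0,0,0.005,0,0,0,1,0,0,0,0,0,0]'

```text
time_s: 7.13
ee_pos: [0.5128, -0.3816, 0.0316]
tool_rot: [[0.982, 0.191, 0.001], [0.191, -0.982, -0.0], [0.001, 0.0, -1.0]]
force: [-1.0, 0.4, -0.8]
opening: 0.0115
```

```bash
python3 -c "
from h import *
togo([.5126,-.3815,.0316],11.0)"
```

```text
t 7.1333 pos [ 0.5128 -0.3816  0.0316] F [-1.   0.4 -0.8] M [0.23 0.1  0.05] open 0.0115 q [ 43.  27. -11.  96.   6.  58.  41.]
shift [-0.0011 -0.0008 -0.    ] turn [ 0.0001 -0.0002  0.    ]
```

The foot is between the rails and just touching the dowel tip, at the predicted height. Next I'll nudge it along +x.

>>> play_rows --moves '[1,0.006,0,0.003,0,0,0,1,0.004,0,0.002,0,0,0,1,0,0,0,0,0,0]'

```text
time_s: 7.38
ee_pos: [0.5131, -0.3816, 0.0316]
tool_rot: [[0.982, 0.19, -0.002], [0.19, -0.982, -0.0], [-0.002, -0.0, -1.0]]
force: [-0.4, 1.1, 1.2]
opening: 0.0116
```

>>> play_rows --moves '[1,0.006,0,0.003,0,0,0,1,0.004,0,0.002,0,0,0,1,0,0,0,0,0,0]'

```text
time_s: 7.63
ee_pos: [0.5131, -0.3816, 0.0317]
tool_rot: [[0.982, 0.189, -0.006], [0.189, -0.982, 0.0], [-0.006, -0.001, -1.0]]
force: [-1.9, 0.4, 1.5]
opening: 0.0115
```

>>> play_rows --moves '[1,0.012,0,0,0,0,0,1,0.012,0,0,0,0,0,1,0,0,0,0,0,0]'

```text
time_s: 7.88
ee_pos: [0.5164, -0.3808, 0.031]
tool_rot: [[0.982, 0.189, -0.009], [0.189, -0.982, 0.001], [-0.009, -0.002, -1.0]]
force: [0.7, 0.0, -3.2]
opening: 0.0112
```

```bash
python3 -c "
from h import *
togo([.5175,-.3805,.0258],11.0)"
```

```text
t 7.8833 pos [ 0.5164 -0.3808  0.031 ] F [ 0.7  0.  -3.2] M [-0.02  0.03  0.02] open 0.0112 q [ 42.  27. -11.  95.   6.  58.  41.]
shift [ 0.0057 -0.0002  0.0259] turn [-0.0007  0.0028 -0.0007]
```

>>> play_rows --moves '[1,0,0,0.006,0,0.0014,0,1,0,0,0.004,0,0,0,1,0,0,0,0,0,0]'

```text
time_s: 8.13
ee_pos: [0.518, -0.3804, 0.0275]
tool_rot: [[0.982, 0.189, -0.002], [0.189, -0.982, 0.001], [-0.001, -0.002, -1.0]]
force: [0.5, -0.1, -2.3]
opening: 0.0114
```

```bash
python3 -c "
from h import *
togo([.5175,-.3805,.0258],11.0)"
```

```text
t 8.1333 pos [ 0.518  -0.3804  0.0275] F [ 0.5 -0.1 -2.3] M [0.05 0.03 0.01] open 0.0114 q [ 42.  28. -11.  96.   6.  58.  41.]
shift [-0.0026  0.      0.0083] turn [-0.0005  0.0005 -0.0004]
```

The hole has gone over the dowel: z is 4 mm below tip level with no contact load. I'll lower it the last bit.

>>> play_rows --moves '[1,0,0,0.006,0,0.0003,0,1,0,0,0.004,0,0,0,1,0,0,0,0,0,0]'

```text
time_s: 8.38
ee_pos: [0.5185, -0.3805, 0.0261]
tool_rot: [[0.982, 0.19, 0.0], [0.19, -0.982, 0.001], [0.0, -0.001, -1.0]]
force: [-1.2, 0.2, -1.7]
opening: 0.0117
```

```bash
python3 -c "
from h import *
togo([.5175,-.3805,.0258],11.0)"
```

```text
t 8.3833 pos [ 0.5185 -0.3805  0.0261] F [-1.2  0.2 -1.7] M [0.12 0.12 0.02] open 0.0117 q [ 42.  28. -11.  96.   6.  57.  41.]
shift [-0.0051 -0.0012  0.0017] turn [-0.0004 -0.0001 -0.0004]
```

Seated height is expected at about 0.0258 and it reads 0.0261, so I'll open gently.

>>> play_rows --moves '[0.75,0,0,0,0,0,0,0.6,0,0,0,0,0,0,0.5,0,0,0,0,0,0,0.4,0,0,0,0,0,0,0.4,0,0,0,0,0,0]' --force 20

```text
time_s: 8.8
ee_pos: [0.5201, -0.3815, 0.0272]
tool_rot: [[0.982, 0.189, 0.004], [0.189, -0.982, -0.001], [0.004, 0.002, -1.0]]
force: [1.1, 0.2, 0.1]
opening: 0.051
```

```bash
python3 -c "
from h import *
togo([.5185,-.3805,.16],11.0)"
```

```text
t 8.8 pos [ 0.5201 -0.3815  0.0272] F [1.1 0.2 0.1] M [-0.04 -0.02 -0.01] open 0.051 q [ 42.  28. -11.  96.   6.  57.  41.]
shift [-0.0048 -0.0052 -0.6641] turn [ 0.0005 -0.0011 -0.0004]
```

>>> play_rows --moves '[0.4,0,0,-0.08,0,0,0,0.4,0,0,-0.12,0,0,0,0.4,0,0,-0.18,0,0,0,0.4,0,0,-0.2,0,0,0,0.4,0,0,-0.2,0,0,0]'

```text
time_s: 9.22
ee_pos: [0.5136, -0.3773, 0.1758]
tool_rot: [[0.982, 0.19, -0.015], [0.19, -0.982, 0.013], [-0.012, -0.016, -1.0]]
force: [0.9, -0.4, -0.7]
opening: 0.0512
```

>>> play_rows --moves '[0.4,-0.05,-0.03,-0.2,0,0,0,0.4,-0.15,-0.05,-0.15,0,0,0,0.4,-0.15,-0.05,-0.15,0,0,0,0.4,-0.15,-0.05,-0.12,0,0,0,0.4,0,0,0,0,0,0]'

```text
time_s: 9.63
ee_pos: [0.4142, -0.3636, 0.3131]
tool_rot: [[0.981, 0.194, -0.0], [0.194, -0.981, 0.002], [0.0, -0.002, -1.0]]
force: [0.5, -1.3, 0.1]
opening: 0.0512
```

```bash
python3 -c "
from h import *
t=read_camera('top');s=read_camera('side');cv2.imwrite('pics/t7.png',t);cv2.imwrite('pics/s7.png',s)
a=cv2.resize(t[170:270,255:330],(450,600),interpolation=cv2.INTER_CUBIC)
b=cv2.resize(s[250:320,280:380],(350,245),interpolation=cv2.INTER_CUBIC)
o=np.zeros((600,800,3),np.uint8);o[:,:450]=a;o[:245,450:]=b;cv2.imwrite('pics/c7.png',o)
"
```

```text
(no output)
```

View pics/c7.png

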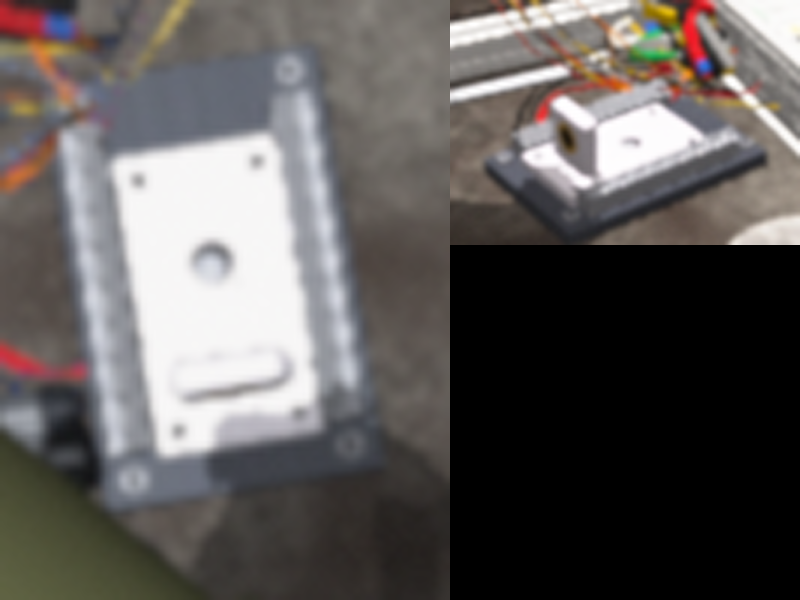

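The picture shows the foot between the rails with the dowel tip visible inside the hole (crop 212,262), and it looks flat. I'll check size and yaw against the seated plane, then hand in.

Run:
```python
from h import *
t=cv2.imread("pics/t7.png");g=cv2.cvtColor(t,6);m=((g>185)*255).astype(np.uint8)
mm=np.zeros_like(m);mm[188:250,268:312]=m[188:250,268:312];mm=cv2.morphologyEx(mm,cv2.MORPH_OPEN,np.ones((5,5)))
for z in(.020,.026): print(z,rect(blob(mm,(285,225)),"top",z)[0])
s=state();print(s["time_s"],s["force"].round(1),np.abs(s["dq"]).max().round(3))
a,b=[cv2.imread(f"pics/top0.png"),t];print("dish/keys diff",cv2.absdiff(a,b)[170:250,340:400].mean())
finish_job()
```

```text
0.02 ((551.9536743164062, -377.5850524902344), (110.22718811035156, 61.310001373291016), 10.981809616088867)
0.026 ((551.2327880859375, -377.8505554199219), (109.58714294433594, 60.954010009765625), 10.981844902038574)
9.7333 [ 0.3 -0.  -0.4] 3.585
dish/keys diff 5.425
the job is handed in; nothing more can be done
```

The bracket is seated in the nest with its hole over the dowel, the gripper is off it, and the job is handed in at about 9.7 s. No verdict was reported.

**What I did:**
- I lifted the bracket by its web, going over a hose I hadn't been told about.
- I lowered it between the rails until it just touched the dowel tip, with the hole about 5 mm short of the dowel.
- I nudged it along the rails until the hole dropped over the dowel, then released it and moved the arm away. Force readings during the fit never rose above about 3 N.

**Last checks:**
- **Height:** before release the tool was 0.3 mm above the expected seated height. It read 1 mm higher once the fingers opened, by then off the bracket.
- **Position:** the last pictures show the dowel inside the hole and the foot looking flat between the rails. The foot's yaw measures 11.0°, and the nest measured 10.9–11.1°.
- **Size check on the seated plane:** the foot measured 110.2 x 61.3 mm against the true 110 x 60 mm. The extra width is probably bright rail pixels, so this only weakly confirms that it lies flat.
- **Dish and hex keys:** the arm was never commanded near them. The before/after picture difference in that area averaged 5.4 grey levels. I did not separate lighting or shadow from movement, so this does not prove they stayed put.
- **Arm at hand-in:** tool force was about 0, though the arm still had a slight residual motion (under 4°/s).

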